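# Lay out the bracing on a lute soundboard

## Task

Set out the bracing on the pear-shaped soundboard of a small lute, every piece centred on the board's centre line and lying squarely across it: first the long brace on the pencilled cross line, then the short brace midway between that line and the narrow neck end, then the dark patch midway between the line and the round tail end. Last, set the brass weight gently upright on the middle of the patch, leaving everything on the board in place and released. Do not push the glue bottle, the pencil cup or the block plane about.

Things in the scene. Friction and masses are not known exactly. Their poses are not given: they have to be found in the camera images.
- soundboard: Pale pear-shaped wooden plate fixed to the bench, any way round: 300 long, 200 wide, 5 thick. Origin: mid-length on the pencilled centre line, underside (bench level). x runs along that line to the narrow neck end (x = +150), round tail end at x = -150; z up. The pencilled cross line runs along y at x = -10; midway from it to the neck end is x = +70, to the tail end x = -80. 115 wide at x = +70.
- long_brace: The longer of two straight brown wooden braces, loose, 30 g: 170 long (its y), 14 wide (its x), flat underneath, 18 high over the middle 110, the last 30 at each end sloping down to 6. Lies flat on the bench. Origin: centre of its underside, z up. Both ways round are alike.
- short_brace: The shorter brown wooden brace, loose, 18 g: 100 long (its y), 14 wide (its x), flat underneath, 18 high over the middle 40, the last 30 at each end sloping down to 6. Lies flat on the bench. Origin: centre of its underside, z up. Both ways round are alike.
- patch: Dark flat rectangular wooden patch, loose, 20 g: 60 long (its y; this side goes across the soundboard, parallel to the braces), 34 wide (its x), 10 thick. Lies flat on the bench. Origin: centre of its underside, z up. Both ways round are alike.
- weight: Round brass weight, loose, 0.3 to 0.55 kg: body 36 in diameter and 38 high, on it a cone up to 42 and a knob 24 in diameter from 42 up to the top at 66. Stands upright on the bench. Origin: centre of its underside, z up.
- glue_bottle: Bystander: white glue bottle, 56 in diameter, 130 high, standing. Origin: centre of its underside.
- pencil_cup: Bystander: grey cup, 72 in diameter, 95 high, with pencils that reach 155. Origin: centre of its underside.
- block_plane: Bystander: small steel hand plane, 150 long (its y), 45 wide, 50 high. Origin: centre of its underside.

How it is judged:
By the outcome, as a careful person would: the job done as asked, in the order asked, and still so for the second after the job is handed in, with the robot touching nothing.
It also fails if it takes over 112 s, if anything falls off the work surface, if the arm or the gripper's body presses on something with over 40 N, if the wrist force passes 120 N, or if a joint passes its speed limit or range.

## Robot

A 6-joint arm with a two-finger parallel gripper is mounted at the origin on the work surface. World frame = base frame: x ahead of the robot, y to its left, z up, the work surface at z = 0. Lengths are in mm, angles in rad, forces in N, time in s.
With the tool pointing down it reaches from about 275 to 750 mm from the base axis. Payload 10.2 kg.
Tool frame: the origin (TCP) lies at the very end of the fingers, on their centre line; the grasp point (between the pads) lies 19 mm behind it; z points along the fingers, y is the line along which they close (so a half turn about z gives the same grasp; the last joint's range is limited). The gripper opens to 85 mm and grips with 20 to 120 N. Pads are 22 mm wide; open, the fingers measure 114 mm over their backs; the gripper's body (76 mm by 85 mm) begins 54 mm behind the grasp point. The pads swing forward as they close: fully open they stand 13 mm farther back than shut.
Start: joints at [-1.369, 0.313, 1.498, -0, 1.331, -0.223], TCP at [216.361, -478.35, 200.494] pointing down, gripper open.
Joint ranges: [-2.94, 2.94], [-0.97, 2.17], [0.19, 2.56], [-1.23, 4.37], [0.02, 3.11], [-2.88, 2.88]. Speed limits (rad/s): [2.39, 2.39, 3.01, 3.14, 3.14, 3.14].

## Interface

Orientations are given as a unit quaternion [w, x, y, z].
In Python, from rig import ctrl, vision gives the robot as it stands. The module is installed in compiled form; this text tells all that it offers.
- The arm moves only by the tool play_rows, never from a script. Its arguments are lists of equal length, an entry for each row: "translation": the shift along the tool's x, y, z in m, a list of three; "rotation": the turn, a rotation vector about the tool's x, y, z in rad, a list of three; "gripper": the gripper's target within -1 to 1 (shut at 1, half-way at 0, fully open at -1). A call has 1 to 10 rows; each row is the pose to reach, as a shift and turn from the pose commanded when the call began, along the tool's axes at that moment; what a row does not reach only later rows make up. A row lasts 1/8 s, in which the tool goes at most 62.5 mm and 10.7 degrees, less where a joint would pass 70% of its speed; a pose out of reach is approached as far as the arm can. A call with a gripper value outside its range is refused whole. The fingers move at their own pace and stop on an object; "force" is the grip in N (left out, the last holds). Time passes only in rows, so rows that repeat a pose let the fingers close. It gives the time, the measured TCP pose, the force, the opening and the grip force at its end, in the units of the state.
- ctrl.sense(): the state, without advancing time (a new reading comes with each control period).
- vision.capture(name): name is "side" or "top" or "wrist"; returns a dict with "pixels" (400x640x3 uint8, red, green, blue), "vfov" (degrees; the focal length in pixels is half the picture's height over the tangent of half this angle, whatever the lens; pixels are square), "cx", "cy" (the principal point, pixels), "rvec" (rotation vector, rad) and "tvec" (3), from world to camera coordinates, as OpenCV has them; the wrist camera has in their place "mount" (4x4, takes a point from camera to tool coordinates, whose origin is the TCP and whose axes are the flange's). Camera axes: x right, y down, z forward; pixel columns grow to the right and rows downward; lengths in mm; the calibration is good to about 2 mm. A picture is of the moment at which its call begins: read the wrist's pose just before it. There is no depth.
- ctrl.finish_job(): hands the job in; it is judged then, once.
The state is a dict: "time_s": time; "joints": joint angles; "dq": joint speeds; "tau": joint torques, N m; "eef_pos": TCP position; "ee_rot": TCP orientation; "force": force on the tool from outside, world axes, zero at the start; "wrist_torque": the same for the moment, N m; "grip_width": opening from 0.0 (shut) to 1.0 (fully open); "grip_force": force on a finger pad.
Only numpy, scipy, OpenCV 4.12 (cv2) and the standard library are available. Lean on these libraries where they do the work, as an engineer would, in place of code of your own. Each camera call takes 0.05 s, during which the arm holds its last target. There are 200 camera calls.

## Working session

There is one attempt and no reset: what is moved stays moved. The work goes in short steps, Python scripts to look and compute and a tool call to move; the robot and the scene stay as the last step left them, time stands still between calls to the robot, and variables do not carry over. Pictures are saved under pics/ and viewed, at most 15 in all, crops included, and the job is handed in when it is done.

Besides the shell and the picture viewer there is one more tool, called after "Emit:" as name(argument=value, ...), one argument or row to a line, values as JSON. play_rows: Moves the arm, as the interface text tells. Its arguments: {"type":"object","properties":{"translation":{"type":"array"},"rotation":{"type":"array"},"gripper":{"type":"array"},"force":{"type":"number"}},"required":["translation","rotation","gripper"]}

```bash
mkdir -p pics; ls
python3 - <<'E'
from rig import ctrl, vision
import cv2,numpy as np
s=ctrl.sense(); print({k:np.round(v,3).tolist() for k,v in s.items()})
a=vision.capture("top"); b=vision.capture("side")
for n,d in(("top",a),("side",b)):
    cv2.imwrite(f"pics/{n}0.png",d["pixels"][:,:,::-1]); print(n,{k:v for k,v in d.items() if k!="pixels"})
w=vision.capture("wrist"); cv2.imwrite("pics/w0.png",w["pixels"][:,:,::-1]);print({k:v for k,v in w.items() if k!="pixels"})
E
```

```text
pics
{'time_s': 0.0, 'joints': [-1.369, 0.313, 1.498, -0.0, 1.331, -0.223], 'dq': [-0.002, -0.001, 0.001, -0.001, -0.0, 0.001], 'tau': [0.0, -41.226, -25.974, -0.0, 0.004, -0.0], 'eef_pos': [216.292, -478.05, 199.94], 'ee_rot': [-0.001, 0.978, 0.211, -0.0], 'force': [0.061, 0.401, -0.523], 'wrist_torque': [0.003, -0.014, 0.061], 'grip_force': 0.0, 'grip_width': 1.0}
top {'vfov': 47.96313129545032, 'cx': 314.021045335052, 'cy': 200.22958787337106, 'rvec': array([ 2.11724043, -2.17340103,  0.17692648]), 'tvec': array([  17.59362041,  590.21305199, 1137.64788307])}
side {'vfov': 57.65597358621472, 'cx': 319.60381447502215, 'cy': 195.21652478687102, 'rvec': array([ 2.42652831, -0.22801659,  0.07105645]), 'tvec': array([-575.9873742 ,   84.84534599,  759.55153351])}
{'vfov': 62.63012310164238, 'cx': 321.9869733549331, 'cy': 194.62817583946205, 'mount': array([[-7.02970455e-04, -9.49397883e-01, -3.14075097e-01,
         8.11661185e+01],
       [ 9.99999625e-01, -5.08501782e-04, -7.01105178e-04,
        -1.12056875e-01],
       [ 5.05920025e-04, -3.14075472e-01,  9.49397884e-01,
        -1.73978796e+02],
       [ 0.00000000e+00,  0.00000000e+00,  0.00000000e+00,
         1.00000000e+00]])}
```

View pics/top0.png

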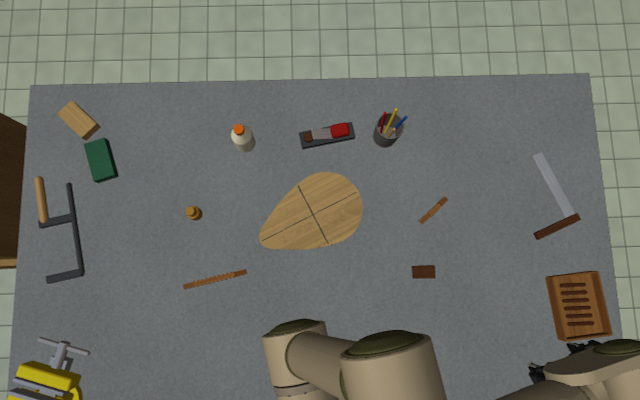

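View pics/side0.png

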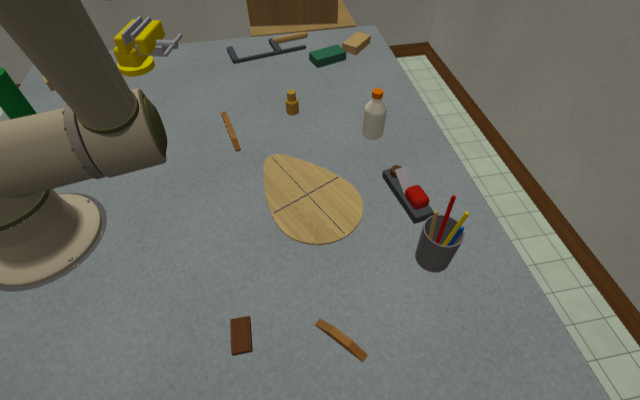

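The top view shows the board at about (312,212), with the neck pointing lower left. The long brace is at (215,279), the short brace at (433,210), the patch at (424,272) and the weight at (193,213). The side view agrees.

```bash
cat > h.py <<'E'
from rig import ctrl, vision
import cv2, numpy as np
from scipy.spatial.transform import Rotation as R
def tool():
    s=ctrl.sense(); q=s["ee_rot"]; return np.array(s["eef_pos"]), R.from_quat([q[1],q[2],q[3],q[0]]).as_matrix()
def shot(name):
    p,M=tool(); d=vision.capture(name); f=200/np.tan(np.radians(d["vfov"]/2))
    if name=="wrist":
        T=np.array(d["mount"]); Rc=M@T[:3,:3]; c=p+M@T[:3,3]
    else:
        Rw=R.from_rotvec(d["rvec"]).as_matrix(); Rc=Rw.T; c=-Rw.T@d["tvec"]
    K=np.array([[f,0,d["cx"]],[0,f,d["cy"]],[0,0,1]])
    return dict(img=d["pixels"],K=K,R=Rc,c=c)
def ray(v,uv,z):
    uv=np.atleast_2d(np.array(uv,float)); r=np.c_[uv,np.ones(len(uv))]@np.linalg.inv(v["K"]).T@v["R"].T
    return v["c"]+r*((z-v["c"][2])/r[:,2])[:,None]
def proj(v,P):
    q=(np.atleast_2d(P)-v["c"])@v["R"]@v["K"].T; return q[:,:2]/q[:,2:]
def save(v,n): cv2.imwrite(f"pics/{n}.png",v["img"][:,:,::-1])
def hsv(v): return cv2.cvtColor(v["img"],cv2.COLOR_RGB2HSV)
def blobs(m,amin=30):
    cs,_=cv2.findContours(m.astype(np.uint8),cv2.RETR_EXTERNAL,cv2.CHAIN_APPROX_NONE)
    return [c[:,0,:] for c in cs if cv2.contourArea(c)>amin]
def plan(target,yaw=None):
    """shift in tool axes (m) and turn about tool z (rad) to TCP target, tool y axis along world angle yaw"""
    p,M=tool(); d=M.T@(np.array(target)-p)/1000; out=np.round(d,4).tolist()
    if yaw is not None:
        y=M[:,1]; cur=np.arctan2(y[1],y[0]); t=-(yaw-cur); t=(t+np.pi/2)%np.pi-np.pi/2; out.append(round(t,4))
    return out
E
python3 - <<'E'
from h import *
v=shot("top"); print(v["c"]); H=hsv(v)
m=(H[...,0]>=3)&(H[...,0]<=28)&(H[...,1]>85)&(H[...,2]>40); m[310:]=0; m=cv2.morphologyEx(m.astype(np.uint8),cv2.MORPH_CLOSE,np.ones((3,3)))
for c in blobs(m,40):
    u=c.mean(0)
    if not 150<u[0]<480: continue
    for z in (8,):
        P=ray(v,c,z)[:,:2].astype(np.float32); r=cv2.minAreaRect(P); b=cv2.boxPoints(r)
        e=b[1]-b[0],b[2]-b[1]; l=max(e,key=np.linalg.norm)
        print(u.round(),np.round(r[0]),np.round(r[1]),"long-axis",round(np.arctan2(l[1],l[0]),3))
E
```

```text
[ 408.39006793   16.26902237 1214.84836889]
[214. 279.] [393. 270.] [ 14. 169.] long-axis -1.361
[423. 272.] [ 397. -283.] [59. 29.] long-axis 1.544
[193. 212.] [571. 329.] [44. 35.] long-axis 1.545
[433. 210.] [ 561. -321.] [15. 99.] long-axis -0.854
[312. 216.] [545.   7.] [199. 290.] long-axis -0.852
[308. 137.] [776.  14.] [22. 26.] long-axis -0.023
[238. 129.] [801. 208.] [28. 32.] long-axis -0.002
[389. 124.] [ 811. -221.] [42. 81.] long-axis -0.77
```

Emit:
play_rows(
  translation=[
    [0.54,-0.28,-0.08],
    [0.54,-0.28,-0.08],
    [0.54,-0.28,-0.08],
    [0.54,-0.28,-0.08],
    [0.54,-0.28,-0.08],
    [0.54,-0.28,-0.08],
    [0.54,-0.28,-0.08],
    [0.54,-0.28,-0.08],
    [0.54,-0.28,-0.08],
    [0.54,-0.28,-0.08],
  ],
  rotation=[
    [0,0,0],
    [0,0,0],
    [0,0,0],
    [0,0,0],
    [0,0,0],
    [0,0,0],
    [0,0,0],
    [0,0,0],
    [0,0,0],
    [0,0,0],
  ],
  gripper=[-1,-1,-1,-1,-1,-1,-1,-1,-1,-1],
)

```text
time_s: 1.45
eef_pos: [594.0, 1.5, 280.5]
ee_rot: [-0.0, 0.977, 0.211, -0.0]
force: [0.6, -0.5, -0.0]
grip_width: 0.999
grip_force: 0.0
```

Emit:
play_rows(
  translation=[
    [0,0,0],
    [0,0,0],
    [0,0,0],
  ],
  rotation=[
    [0,0,0],
    [0,0,0],
    [0,0,0],
  ],
  gripper=[-1,-1,-1],
)

```text
time_s: 1.82
eef_pos: [592.5, -1.7, 280.6]
ee_rot: [0.0, 0.978, 0.21, -0.0]
force: [-0.3, 0.3, 0.1]
grip_width: 0.999
grip_force: 0.0
```

Run:
```python
from h import *
print(tool()); v=shot("wrist"); save(v,"w1"); np.save("w1.npy",v,allow_pickle=True)
print(proj(v,[[545,7,5]]))
```

```text
(array([592.47147117,  -1.73800426, 280.56047197]), array([[ 9.11740304e-01,  4.10767050e-01, -2.23150919e-04],
       [ 4.10767039e-01, -9.11740331e-01, -9.44513916e-05],
       [-2.42253213e-04, -5.54790189e-06, -9.99999971e-01]]))
[[302.85958055 175.8830966 ]]
```

View pics/w1.png

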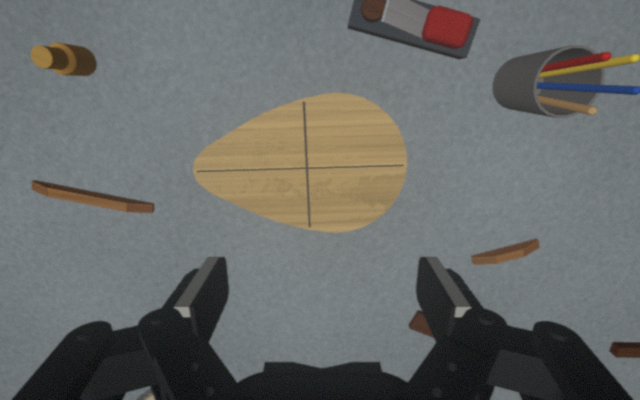

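The wrist view shows the whole board. The neck tip is at about (194,169), the centre line runs (197,171)–(404,166), and the cross line runs (304,102)–(310,226).

Run:
```python
from h import *
v=np.load("w1.npy",allow_pickle=True).item(); H=hsv(v)
b=max(blobs((H[...,0]>8)&(H[...,0]<28)&(H[...,1]>70)&(H[...,2]>110),2000),key=len)
m=np.zeros((400,640),np.uint8); cv2.fillPoly(m,[cv2.convexHull(b)],1); me=cv2.erode(m,np.ones((7,7)))
g=cv2.cvtColor(v["img"],cv2.COLOR_RGB2GRAY).astype(float)
bh=cv2.morphologyEx(g.astype(np.uint8),cv2.MORPH_BLACKHAT,np.ones((9,9)))*me
ys,xs=np.nonzero(bh>30); pts=ray(v,np.c_[xs,ys],5)[:,:2]; w=bh[ys,xs]
# split by image orientation using initial lines
def near(a,bb):
    a,bb=ray(v,[a,bb],5)[:,:2]; d=(bb-a)/np.linalg.norm(bb-a); n=np.array([-d[1],d[0]]); return np.abs((pts-a)@n)<5
c1=near((197,171),(404,166)); c2=near((304,102),(310,226)); both=c1&c2
def fit(k):
    l=cv2.fitLine(pts[k&~both].astype(np.float32),cv2.DIST_HUBER,0,.01,.01).ravel(); return l[2:],l[:2]
p1,d1=fit(c1); p2,d2=fit(c2)
t=np.linalg.solve(np.c_[d1,-d2],p2-p1); X=p1+t[0]*d1
hull=ray(v,cv2.convexHull(b)[:,0],5)[:,:2]
if d1@np.array([-.66,.75])<0:d1=-d1
if d2[0]<0:d2=-d2
print("cross",X,"d1",d1,np.arctan2(d1[1],d1[0]),"d2",np.arctan2(d2[1],d2[0]),"diff",np.degrees(np.arccos(abs(d1@d2))))
s=(hull-X)@d1; tt=(hull-X)@np.array([-d1[1],d1[0]])
print("along",s.min(),s.max(),"expected -140 160; across",tt.min(),tt.max())
```

```text
cross [557.8319      6.9996767] d1 [-0.43846136  0.89875   ] 2.0246825 d2 0.45270154 diff 89.93214
along -139.3242726189909 159.12686604119787 expected -140 160; across -99.20825963536024 98.50680628078248
```

Run:
```python
from h import *
print(plan([393,270,150],-1.361+np.pi/2))
```

```text
[-0.0703, -0.3297, 0.1307, np.float64(-1.3574)]
```

Emit:
play_rows(
  translation=[
    [-0.07,-0.33,0.13],
    [-0.07,-0.33,0.13],
    [-0.07,-0.33,0.13],
    [-0.07,-0.33,0.13],
    [-0.07,-0.33,0.13],
    [-0.07,-0.33,0.13],
    [-0.07,-0.33,0.13],
    [-0.07,-0.33,0.13],
    [-0.07,-0.33,0.13],
    [-0.07,-0.33,0.13],
  ],
  rotation=[
    [0,0,-1.357],
    [0,0,-1.357],
    [0,0,-1.357],
    [0,0,-1.357],
    [0,0,-1.357],
    [0,0,-1.357],
    [0,0,-1.357],
    [0,0,-1.357],
    [0,0,-1.357],
    [0,0,-1.357],
  ],
  gripper=[-0.2,-0.2,-0.2,-0.2,-0.2,-0.2,-0.2,-0.2,-0.2,-0.2],
)

```text
time_s: 3.12
eef_pos: [393.3, 270.7, 150.6]
ee_rot: [0.0, 0.629, 0.777, 0.0]
force: [-0.7, 0.1, 1.4]
grip_width: 0.601
grip_force: 0.0
```

Emit:
play_rows(
  translation=[
    [0,0,0],
    [0,0,0],
    [0,0,0],
  ],
  rotation=[
    [0,0,0],
    [0,0,0],
    [0,0,0],
  ],
  gripper=[-0.2,-0.2,-0.2],
)

```text
time_s: 3.5
eef_pos: [393.2, 271.1, 150.5]
ee_rot: [-0.0, 0.629, 0.778, 0.0]
force: [0.2, 0.6, 0.3]
grip_width: 0.597
grip_force: 0.0
```

Run:
```python
from h import *
print(tool()); v=shot("wrist"); save(v,"w2"); np.save("w2.npy",v,allow_pickle=True)
```

```text
(array([393.20029268, 271.12004987, 150.50210774]), array([[-2.09215918e-01,  9.77869470e-01, -5.18876546e-07],
       [ 9.77869469e-01,  2.09215918e-01,  2.56657018e-05],
       [ 2.52062634e-05,  4.86227982e-06, -1.00000000e+00]]))
```

View pics/w2.png

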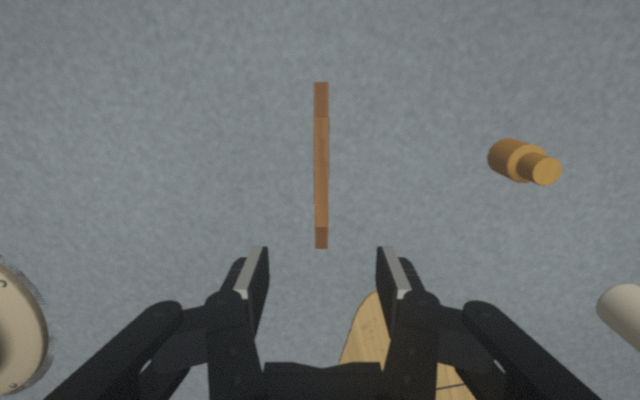

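The brace lies between the fingers, upright in the image from (321,82) to (321,248), and almost lined up with the tool.

```bash
cat >> h.py <<'E'
def bar(v,near,zend=6,zmid=18,hi=22,smin=90):
    """centre and long-axis angle of a brown bar nearest pixel `near`: ends on plane zend, lateral on zmid"""
    H=hsv(v); m=(H[...,0]>=2)&(H[...,0]<=hi)&(H[...,1]>smin)&(H[...,2]>40)
    c=min(blobs(m,100),key=lambda c:np.linalg.norm(c.mean(0)-near))
    P=ray(v,c,zend)[:,:2].astype(np.float32); r=cv2.minAreaRect(P); b=cv2.boxPoints(r)
    l=max(b[1]-b[0],b[2]-b[1],key=np.linalg.norm); d=l/np.linalg.norm(l); n=np.array([-d[1],d[0]])
    s=P@d; mid=np.abs(s-(s.max()+s.min())/2)<.3*np.ptp(s)
    Q=ray(v,c,zmid)[:,:2][mid]; t=Q@n
    a,bb=Q[t>np.median(t)],Q[t<=np.median(t)]
    ang=[np.arctan(np.polyfit(k@d,k@n,1)[0]) for k in (a,bb) if len(k)>5]
    tm=(np.median(a@n)+np.median(bb@n))/2
    C=d*(s.max()+s.min())/2+n*tm
    return C,np.arctan2(d[1],d[0]),np.array(ang),np.ptp(s),np.median(a@n)-np.median(bb@n)
E
python3 - <<'E'
from h import *
v=np.load("w2.npy",allow_pickle=True).item()
C,a,da,L,W=bar(v,(321,165)); print(C,a,da,L,W); a+=da.mean(); print(plan([*C,2.5],a+np.pi/2))
E
```

```text
[392.48370056 270.99626357] -1.3560116 [ 5.53362834e-05 -2.23354844e-03] 167.2046 11.728255538840472
[0.0, -0.0007, 0.148, np.float64(-0.0028)]
```

Emit:
play_rows(
  translation=[
    [0,-0.0005,0.06],
    [0,-0.0005,0.11],
    [0,-0.0005,0.135],
    [0,-0.0005,0.147],
    [0,-0.0005,0.147],
    [0,-0.0005,0.147],
    [0,-0.0005,0.147],
    [0,-0.0005,0.147],
    [0,-0.0005,0.147],
    [0,-0.0005,0.147],
  ],
  rotation=[
    [0,0,-0.003],
    [0,0,-0.003],
    [0,0,-0.003],
    [0,0,-0.003],
    [0,0,-0.003],
    [0,0,-0.003],
    [0,0,-0.003],
    [0,0,-0.003],
    [0,0,-0.003],
    [0,0,-0.003],
  ],
  gripper=[-0.2,-0.2,-0.2,-0.2,-0.2,1,1,1,1,1],
  force=35,
)

```text
time_s: 4.8
eef_pos: [392.7, 271.0, 3.6]
ee_rot: [0.0, 0.628, 0.779, 0.0]
force: [0.6, -0.8, 0.7]
grip_width: -0.001
grip_force: 0.0
```

Emit:
play_rows(
  translation=[
    [0,0,0],
    [0,0,0],
  ],
  rotation=[
    [0,0,0],
    [0,0,0],
  ],
  gripper=[1,1],
)

```text
time_s: 5.05
eef_pos: [392.7, 271.0, 3.5]
ee_rot: [0.0, 0.628, 0.779, 0.0]
force: [-0.2, -0.2, 0.0]
grip_width: -0.003
grip_force: 0.0
```

The gripper closed to 0, so it missed the brace. I'll look at the scene.

Run:
```python
from h import *
w=shot("wrist"); t=shot("top"); s=shot("side")
a=cv2.resize(t["img"][180:330,120:320],None,fx=2,fy=2); b=cv2.resize(s["img"][60:210,180:380],None,fx=2,fy=2)
im=np.vstack([cv2.resize(w["img"],(480,300)),np.hstack([a,b])[:, :]] if False else [np.hstack([a,b]),cv2.copyMakeBorder(cv2.resize(w["img"],(480,300)),0,0,0,320,cv2.BORDER_CONSTANT)])
cv2.imwrite("pics/c3.png",im[:,:,::-1])
```

```text
(no output)
```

View pics/c3.png

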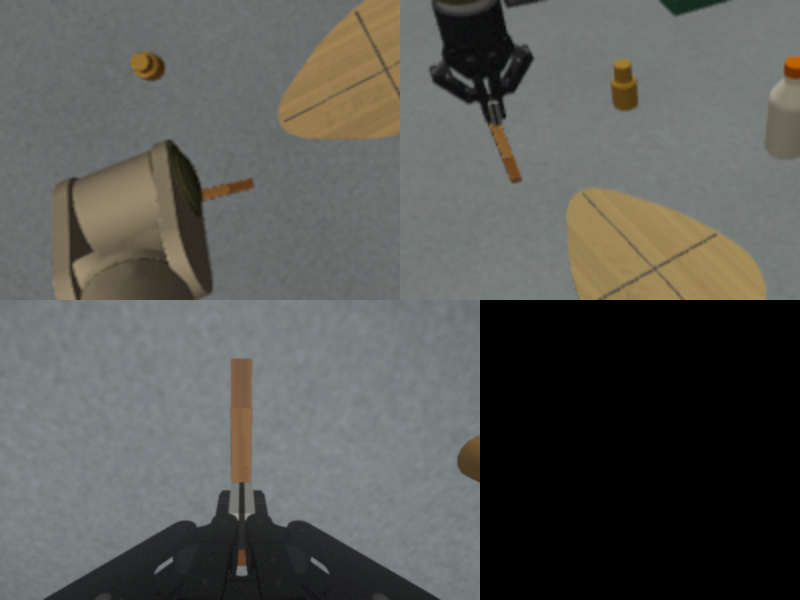

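Run:
```python
from h import *
w=shot("wrist"); s=shot("side"); p,M=tool()
for z in (0,4,10,18,25,35): print(z,proj(s,[[p[0],p[1],z]]).round(1),proj(w,[[p[0],p[1],z]]).round(1))
a=cv2.resize(s["img"][80:160,190:290],None,fx=5,fy=5,interpolation=cv2.INTER_CUBIC); b=cv2.resize(w["img"][180:400,240:400],(291,400))
cv2.imwrite("pics/c4.png",np.hstack([a,b])[:,:,::-1])
```

```text
0 [[230.5 130.2]] [[321.2 230.4]]
4 [[230.2 129. ]] [[321.1 233.3]]
10 [[229.7 127.3]] [[321.1 237.8]]
18 [[229.1 124.9]] [[321.1 244.4]]
25 [[228.6 122.8]] [[321.  250.5]]
35 [[227.9 119.7]] [[320.9 260.2]]
```

View pics/c4.png

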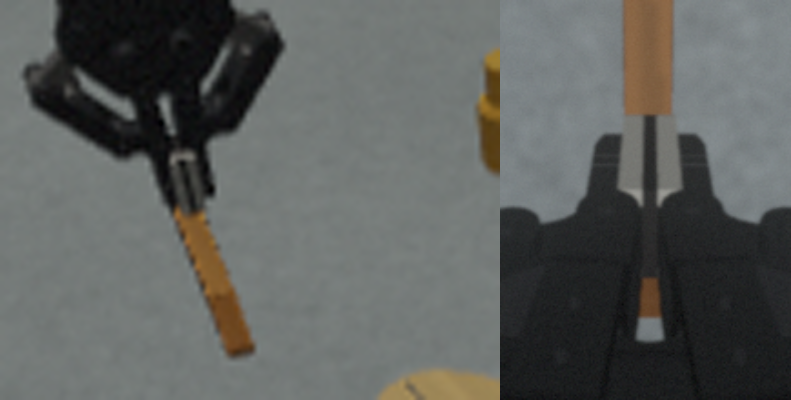

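Run:
```python
from h import *
w=shot("wrist"); s=shot("side"); p,M=tool()
for z in (4,12,18,24,30,36): print(z,"side -11",proj(s,[p*[1,1,0]+[0,0,z]-11*M[:,0]]).round(1),"wrist +11",proj(w,[p*[1,1,0]+[0,0,z]+11*M[:,0]]).round(1), "w +-7 lateral", proj(w,[p*[1,1,0]+[0,0,z]+11*M[:,0]+7*M[:,1]]).round(1))
```

```text
4 side -11 [[231.2 131.5]] wrist +11 [[321.1 215.6]] w +-7 lateral [[333.5 215.6]]
12 side -11 [[230.6 129.1]] wrist +11 [[321.1 221.1]] w +-7 lateral [[333.9 221.1]]
18 side -11 [[230.1 127.3]] wrist +11 [[321.  225.5]] w +-7 lateral [[334.3 225.5]]
24 side -11 [[229.7 125.5]] wrist +11 [[321.  230.2]] w +-7 lateral [[334.7 230.2]]
30 side -11 [[229.2 123.7]] wrist +11 [[320.9 235.3]] w +-7 lateral [[335.2 235.3]]
36 side -11 [[228.8 121.8]] wrist +11 [[320.9 240.7]] w +-7 lateral [[335.6 240.7]]
```

Both cameras put the shut pads' lower end about 33 mm above the stated TCP, so the fingers closed over the top of the brace. I'll open them and go down in small steps, watching the force.

Emit:
play_rows(
  translation=[
    [0,0,0],
    [0,0,0],
    [0,0,0],
    [0,0,0],
    [0,0,0.002],
    [0,0,0.004],
    [0,0,0.006],
    [0,0,0.008],
  ],
  rotation=[
    [0,0,0],
    [0,0,0],
    [0,0,0],
    [0,0,0],
    [0,0,0],
    [0,0,0],
    [0,0,0],
    [0,0,0],
  ],
  gripper=[0.1,0.1,0.1,0.1,0.1,0.1,0.1,0.1],
)

```text
time_s: 6.4
eef_pos: [392.7, 271.0, -4.7]
ee_rot: [-0.0, 0.628, 0.779, -0.0]
force: [-0.6, 0.1, -0.0]
grip_width: 0.447
grip_force: 0.0
```

Run:
```python
from h import *
w=shot("wrist"); s=shot("side"); p,M=tool(); print(p,ctrl.sense()["force"],ctrl.sense()["grip_width"])
a=cv2.resize(s["img"][80:160,190:290],None,fx=5,fy=5,interpolation=cv2.INTER_CUBIC); b=cv2.resize(w["img"][180:400,240:400],(291,400))
cv2.imwrite("pics/c5.png",np.hstack([a,b])[:,:,::-1])
```

```text
[392.56759168 270.97663066  -4.73154347] [ 0.57682312 -0.45650612 -0.48672664] 0.4487143713120295
```

View pics/c5.png

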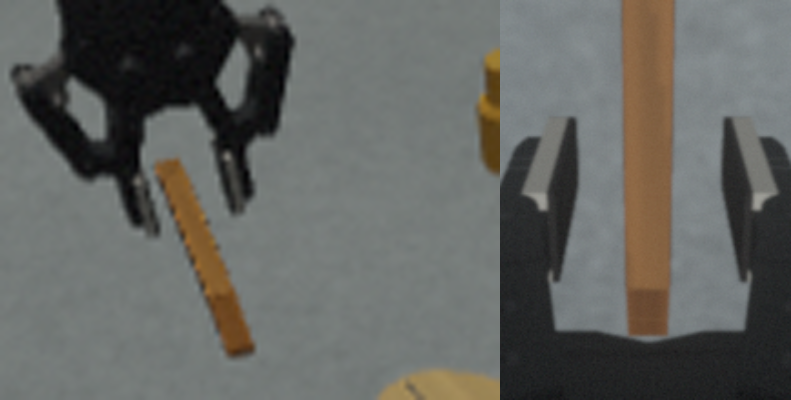

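The side view shows the fingertips still well above the bench with the TCP at −4.7 and no contact. That fits an offset of about 30 mm, so I'll continue down in small steps.

Emit:
play_rows(
  translation=[
    [0,0,0.004],
    [0,0,0.008],
    [0,0,0.011],
    [0,0,0.013],
    [0,0,0.014],
    [0,0,0.014],
  ],
  rotation=[
    [0,0,0],
    [0,0,0],
    [0,0,0],
    [0,0,0],
    [0,0,0],
    [0,0,0],
  ],
  gripper=[0.1,0.1,0.1,0.1,0.1,0.1],
)

```text
time_s: 7.25
eef_pos: [392.7, 271.0, -18.5]
ee_rot: [-0.0, 0.628, 0.779, -0.0]
force: [0.2, -0.0, -0.2]
grip_width: 0.449
grip_force: 0.0
```

Emit:
play_rows(
  translation=[
    [0,0,0.002],
    [0,0,0.004],
    [0,0,0.006],
    [0,0,0.007],
    [0,0,0.007],
    [0,0,0.007],
    [0,0,0.007],
    [0,0,0.007],
    [0,0,0.007],
    [0,0,0.007],
  ],
  rotation=[
    [0,0,0],
    [0,0,0],
    [0,0,0],
    [0,0,0],
    [0,0,0],
    [0,0,0],
    [0,0,0],
    [0,0,0],
    [0,0,0],
    [0,0,0],
  ],
  gripper=[0.1,0.1,0.1,0.1,1,1,1,1,1,1],
  force=35,
)

```text
time_s: 8.5
eef_pos: [392.8, 271.1, -25.4]
ee_rot: [0.0, 0.628, 0.779, 0.0]
force: [0.6, -0.7, 3.1]
grip_width: 0.145
grip_force: 35.4
```

The brace is gripped at a width of 0.145 and 35 N. Lifting now.

Emit:
play_rows(
  translation=[
    [0,0,-0.01],
    [0,0,-0.03],
    [0,0,-0.06],
    [0,0,-0.09],
    [0,0,-0.09],
  ],
  rotation=[
    [0,0,0],
    [0,0,0],
    [0,0,0],
    [0,0,0],
    [0,0,0],
  ],
  gripper=[1,1,1,1,1],
)

```text
time_s: 9.12
eef_pos: [393.7, 271.4, 66.5]
ee_rot: [0.001, 0.628, 0.779, 0.002]
force: [-1.0, 0.5, -0.4]
grip_width: 0.152
grip_force: 35.0
```

Run:
```python
from h import *
print(tool()[0],ctrl.sense()["grip_width"]); print(plan([557.8,7,30],-1.117))
```

```text
[393.67371434 271.43955736  66.45795666] 0.15157792550603658
[-0.2933, 0.1041, 0.0367, np.float64(1.3311)]
```

Emit:
play_rows(
  translation=[
    [-0.04,0.014,0],
    [-0.08,0.028,0],
    [-0.12,0.042,0],
    [-0.16,0.056,0],
    [-0.2,0.07,0],
    [-0.24,0.084,0.01],
    [-0.27,0.096,0.025],
    [-0.2933,0.1041,0.036],
    [-0.2933,0.1041,0.036],
    [-0.2933,0.1041,0.036],
  ],
  rotation=[
    [0,0,0.16],
    [0,0,0.33],
    [0,0,0.5],
    [0,0,0.67],
    [0,0,0.84],
    [0,0,1.0],
    [0,0,1.16],
    [0,0,1.3],
    [0,0,1.331],
    [0,0,1.331],
  ],
  gripper=[1,1,1,1,1,1,1,1,1,1],
)

```text
time_s: 10.38
eef_pos: [556.0, 7.2, 28.2]
ee_rot: [-0.0, 0.974, 0.226, -0.0]
force: [-0.1, -0.2, 0.6]
grip_width: 0.151
grip_force: 35.0
```

Emit:
play_rows(
  translation=[
    [0,0,0],
    [0,0,0],
  ],
  rotation=[
    [0,0,0],
    [0,0,0],
  ],
  gripper=[1,1],
)

```text
time_s: 10.62
eef_pos: [556.6, 7.1, 28.8]
ee_rot: [0.0, 0.974, 0.226, 0.0]
force: [0.1, 0.3, -1.0]
grip_width: 0.152
grip_force: 35.0
```

Run:
```python
from h import *
print(tool()); print(plan([557.8,7,-19.5],-1.117)); v=shot("wrist"); save(v,"w6"); np.save("w6.npy",v,allow_pickle=True)
```

```text
(array([556.59297607,   7.10477128,  28.79826736]), array([[ 8.98122170e-01,  4.39745904e-01,  3.29720145e-04],
       [ 4.39745937e-01, -8.98122213e-01, -3.46400109e-05],
       [ 2.80896183e-04,  1.76104056e-04, -9.99999945e-01]]))
[0.001, 0.0006, 0.0483, np.float64(0.0015)]
```

View pics/w6.png

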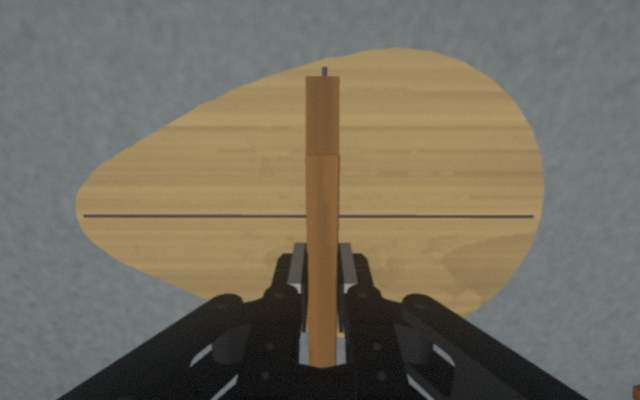

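The held brace covers the cross line, whose end shows at (324,70). The centre line lies at row 215.

```bash
cat >> h.py <<'E'
X0=np.array([557.83,7.0]); D=np.array([np.cos(2.0243),np.sin(2.0243)]); N=np.array([-D[1],D[0]])
def bpt(x,y,z=5): return np.r_[X0+(x+10)*D+y*N,z]
def toboard(P): P=np.atleast_2d(P)[:,:2]-X0; return np.c_[P@D-10,P@N]
def darkline(v,a,b,h=7,n=40):
    """a,b board points on a pencil line: sub-pixel darkest offset along the other board axis, mm"""
    g=cv2.GaussianBlur(cv2.cvtColor(v["img"],cv2.COLOR_RGB2GRAY),(3,3),0).astype(np.float32); out=[]
    a,b=np.array(a,float),np.array(b,float); e=(b-a)/np.linalg.norm(b-a); nn=np.array([-e[1],e[0]]); o=np.arange(-h,h+.01,.25)
    for t in np.linspace(0,1,n):
        q=np.array([bpt(*(a+t*(b-a)+k*nn)) for k in o]); u=proj(v,q).astype(np.float32)
        w=cv2.remap(g,u[:,:1],u[:,1:],cv2.INTER_LINEAR).ravel(); k=np.argmin(w)
        if np.median(w)-w[k]>25: out.append((t,o[k]))
    return np.array(out)
E
python3 - <<'E'
from h import *
v=np.load("w6.npy",allow_pickle=True).item()
for a,b in (((30,0),(130,0)),((-130,0),(-40,0)),((-10,80),(-10,95)),((-10,-80),(-10,-95))):
    o=darkline(v,a,b); print(a,b,len(o),o[:,1].mean().round(2) if len(o) else None, np.polyfit(*o.T,1).round(2) if len(o)>3 else '')
H=hsv(v);c=(H[...,0]>=2)&(H[...,0]<=12)&(H[...,1]>120)
for r in (85,120,150,200): x=np.nonzero(c[r,250:400])[0]+250; print(r,x.min(),x.max())
print([proj(v,[bpt(-10,y,z)]).round(1).tolist() for y,z in((-85,61-1),(85,60),(-85,5),(-93,5),(93,5))])
E
```

```text
(30, 0) (130, 0) 40 -0.01 [ 0.02 -0.02]
(-130, 0) (-40, 0) 40 -0.25 [-0.   -0.25]
(-10, 80) (-10, 95) 0 None 
(-10, -80) (-10, -95) 13 -0.25 [-0.   -0.25]Traceback (most recent call last):
  File "<stdin>", line 6, in <module>
    return umr_minimum(a, axis, None, out, keepdims, initial, where)
ValueError: zero-size array to reduction operation minimum which has no identity
```

Emit:
play_rows(
  translation=[
    [0.001,0.0005,0.015],
    [0.001,0.0005,0.03],
    [0.001,0.0005,0.038],
    [0.001,0.0005,0.04],
    [0.001,0.0005,0.04],
  ],
  rotation=[
    [0,0,0.001],
    [0,0,0.001],
    [0,0,0.001],
    [0,0,0.001],
    [0,0,0.001],
  ],
  gripper=[1,1,1,1,1],
)

```text
time_s: 11.3
eef_pos: [557.9, 6.5, -11.5]
ee_rot: [0.0, 0.974, 0.224, 0.0]
force: [-0.6, 0.3, -0.5]
grip_width: 0.154
grip_force: 35.0
```

Run:
```python
from h import *
print(tool()[0], plan([557.8,7,-20],-1.1173))
```

```text
[557.93759967   6.48694148 -11.47340689] [0.0001, -0.0005, 0.0085, np.float64(-0.0007)]
```

Emit:
play_rows(
  translation=[
    [0,-0.0005,0.003],
    [0,-0.0005,0.006],
    [0,-0.0005,0.008],
    [0,-0.0005,0.0085],
    [0,-0.0005,0.0088],
    [0,-0.0005,0.0088],
  ],
  rotation=[
    [0,0,-0.0005],
    [0,0,-0.0005],
    [0,0,-0.0005],
    [0,0,-0.0005],
    [0,0,-0.0005],
    [0,0,-0.0005],
  ],
  gripper=[1,1,1,1,1,1],
)

```text
time_s: 12.05
eef_pos: [557.7, 7.0, -20.3]
ee_rot: [0.0, 0.974, 0.225, 0.0]
force: [-0.2, 0.7, -0.1]
grip_width: 0.155
grip_force: 35.0
```

Emit:
play_rows(
  translation=[
    [0,0,0.0005],
    [0,0,0.0005],
    [0,0,0.0005],
    [0,0,0.0005],
    [0,0,0.0005],
    [0,0,0.0005],
    [0,0,-0.02],
    [0,0,-0.06],
    [0,0,-0.12],
    [0,0,-0.12],
  ],
  rotation=[
    [0,0,0],
    [0,0,0],
    [0,0,0],
    [0,0,0],
    [0,0,0],
    [0,0,0],
    [0,0,0],
    [0,0,0],
    [0,0,0],
    [0,0,0],
  ],
  gripper=[1,0.1,0.1,0.1,0.1,0.1,0.1,0.1,0.1,0.1],
)

```text
time_s: 13.3
eef_pos: [560.0, 6.6, 104.1]
ee_rot: [0.002, 0.974, 0.225, 0.004]
force: [0.6, -0.1, -0.8]
grip_width: 0.446
grip_force: 0.0
```

```bash
cat >> h.py <<'E'
def onboard(v,near,zend=11,zmid=23,hi=13,smin=120):
    C,a,da,L,W=bar(v,near,zend,zmid,hi,smin); e=(a+da.mean()-(2.0243-np.pi/2)+np.pi/2)%np.pi-np.pi/2
    return toboard(C)[0].round(2),"yaw err deg",np.degrees(e).round(2),np.degrees(da).round(2),L.round(1),W.round(1)
E
python3 - <<'E'
from h import *
print(tool()[0]); v=shot("wrist"); save(v,"w7"); np.save("w7.npy",v,allow_pickle=True)
print(onboard(v,proj(v,[bpt(-10,0)])[0]), proj(v,[bpt(-10,0)])[0])
H=hsv(v); u=proj(v,[bpt(-10,0,23),bpt(10,20),bpt(-45,-20)]).astype(int); print([H[y,x] for x,y in u])
E
```

```text
[559.95953209   6.61089171 104.08370038]
(array([-283.25,  126.12]), 'yaw err deg', np.float64(-71.75), array([ 6.67, -0.87]), np.float32(70.9), np.float64(13.5)) [320.24541339 187.28824871]
[array([ 15, 140, 126], dtype=uint8), array([ 20, 105, 168], dtype=uint8), array([ 19, 103, 169], dtype=uint8)]
```

View pics/w7.png

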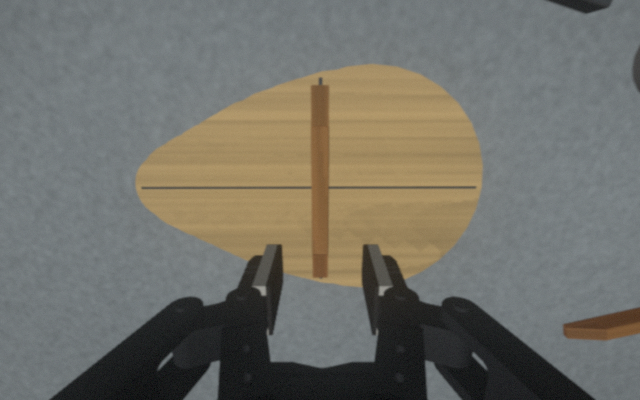

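The brace lies on the cross line from (320,85) to (320,277). I'll tighten the colour mask and measure its pose, then plan the short brace.

Run:
```python
from h import *
v=np.load("w7.npy",allow_pickle=True).item()
print(onboard(v,(320,187),hi=17,smin=120)); print(onboard(v,(320,187),hi=16,smin=125))
print(plan([561,-321,120],-0.854+np.pi/2), ctrl.sense()["joints"][[0,5]] if hasattr(ctrl.sense()["joints"],'shape') else ctrl.sense()["joints"])
```

```text
(array([-9.47,  0.39]), 'yaw err deg', np.float64(-0.17), array([0.26, 0.01]), np.float32(167.8), np.float64(12.5))
(array([-9.47,  0.4 ]), 'yaw err deg', np.float64(-0.04), array([-0.04,  0.24]), np.float32(167.8), np.float64(12.0))
[-0.1413, 0.2959, -0.0183, np.float64(1.3073)] [-0.19753713  0.91992581]
```

Emit:
play_rows(
  translation=[
    [-0.14,0.296,-0.018],
    [-0.14,0.296,-0.018],
    [-0.14,0.296,-0.018],
    [-0.14,0.296,-0.018],
    [-0.14,0.296,-0.018],
    [-0.14,0.296,-0.018],
    [-0.14,0.296,-0.018],
    [-0.14,0.296,-0.018],
    [-0.14,0.296,-0.018],
    [-0.14,0.296,-0.018],
  ],
  rotation=[
    [0,0,1.307],
    [0,0,1.307],
    [0,0,1.307],
    [0,0,1.307],
    [0,0,1.307],
    [0,0,1.307],
    [0,0,1.307],
    [0,0,1.307],
    [0,0,1.307],
    [0,0,1.307],
  ],
  gripper=[0.1,0.1,0.1,0.1,0.1,0.1,0.1,0.1,0.1,0.1],
)

```text
time_s: 14.6
eef_pos: [561.4, -320.1, 117.5]
ee_rot: [-0.0, 0.911, -0.413, -0.0]
force: [-0.1, -0.2, 1.4]
grip_width: 0.449
grip_force: 0.0
```

Emit:
play_rows(
  translation=[
    [0,0,0],
    [0,0,0],
    [0,0,0],
  ],
  rotation=[
    [0,0,0],
    [0,0,0],
    [0,0,0],
  ],
  gripper=[0.1,0.1,0.1],
)

```text
time_s: 14.98
eef_pos: [561.4, -320.4, 117.7]
ee_rot: [-0.0, 0.91, -0.414, 0.0]
force: [-0.5, 0.1, -0.4]
grip_width: 0.45
grip_force: 0.0
```

Run:
```python
from h import *
print(tool()[0]); v=shot("wrist"); save(v,"w8"); np.save("w8.npy",v,allow_pickle=True)
u=proj(v,[[561,-321,12]])[0]; C,a,da,L,W=bar(v,u); print(u,C,a,da,L,W); a+=da.mean(); print(plan([*C,-25.5],a+np.pi/2))
```

```text
[ 561.40257664 -320.40430626  117.72524469]
[323.43000011 181.62758265] [ 561.89637812 -321.53448157] -0.84643316 [-0.00161614 -0.00921728] 98.739746 11.967196697638059
[0.0012, 0.0003, 0.1432, np.float64(-0.0017)]
```

Emit:
play_rows(
  translation=[
    [0.001,0,0.05],
    [0.0012,0,0.09],
    [0.0012,0,0.12],
    [0.0012,0,0.138],
    [0.0012,0,0.143],
    [0.0012,0,0.143],
    [0.0012,0,0.143],
    [0.0012,0,0.143],
    [0.0012,0,0.143],
    [0.0012,0,0.143],
  ],
  rotation=[
    [0,0,-0.002],
    [0,0,-0.002],
    [0,0,-0.002],
    [0,0,-0.002],
    [0,0,-0.002],
    [0,0,-0.002],
    [0,0,-0.002],
    [0,0,-0.002],
    [0,0,-0.002],
    [0,0,-0.002],
  ],
  gripper=[0.1,0.1,0.1,0.1,0.1,0.1,1,1,1,1],
  force=35,
)

```text
time_s: 16.27
eef_pos: [562.8, -321.8, -24.1]
ee_rot: [0.0, 0.911, -0.413, 0.001]
force: [-0.7, 1.1, 5.6]
grip_width: 0.151
grip_force: 35.4
```

Emit:
play_rows(
  translation=[
    [0,0,0],
    [0,0,-0.02],
    [0,0,-0.05],
    [0,0,-0.09],
    [0,0,-0.09],
    [0,0,-0.09],
  ],
  rotation=[
    [0,0,0],
    [0,0,0],
    [0,0,0],
    [0,0,0],
    [0,0,0],
    [0,0,0],
  ],
  gripper=[1,1,1,1,1,1],
)

```text
time_s: 17.02
eef_pos: [561.9, -321.1, 64.8]
ee_rot: [-0.0, 0.911, -0.413, -0.0]
force: [0.2, 0.2, -0.6]
grip_width: 0.154
grip_force: 34.6
```

Run:
```python
from h import *
print(tool()[0], plan([*bpt(70,0)[:2],60],-1.1173), bpt(70,0))
```

```text
[ 561.93629657 -321.13498524   64.76955792] [-0.3268, -0.2341, 0.0049, np.float64(-1.3051)] [522.78058158  78.91340813   5.        ]
```

Emit:
play_rows(
  translation=[
    [-0.0467,-0.0334,0],
    [-0.0934,-0.0669,0],
    [-0.14,-0.1003,0],
    [-0.1867,-0.1338,0],
    [-0.2334,-0.1672,0],
    [-0.28,-0.2006,0],
    [-0.31,-0.222,0.01],
    [-0.3268,-0.2341,0.03],
    [-0.3268,-0.2341,0.04],
    [-0.3268,-0.2341,0.04],
  ],
  rotation=[
    [0,0,-0.17],
    [0,0,-0.34],
    [0,0,-0.51],
    [0,0,-0.68],
    [0,0,-0.85],
    [0,0,-1.02],
    [0,0,-1.18],
    [0,0,-1.305],
    [0,0,-1.305],
    [0,0,-1.305],
  ],
  gripper=[1,1,1,1,1,1,1,1,1,1],
)

```text
time_s: 18.27
eef_pos: [522.6, 78.0, 23.9]
ee_rot: [-0.0, 0.975, 0.223, -0.001]
force: [0.7, 0.1, -0.3]
grip_width: 0.153
grip_force: 34.6
```

Emit:
play_rows(
  translation=[
    [0,0,0],
    [0,0,0],
  ],
  rotation=[
    [0,0,0],
    [0,0,0],
  ],
  gripper=[1,1],
)

```text
time_s: 18.52
eef_pos: [523.4, 78.1, 25.2]
ee_rot: [0.0, 0.975, 0.224, 0.0]
force: [0.2, 0.2, -0.3]
grip_width: 0.15
grip_force: 34.6
```

Run:
```python
from h import *
print(tool()[0], plan([*bpt(70,0)[:2],-18.6],-1.1173))
```

```text
[523.44771409  78.08681188  25.20830056] [-0.0003, -0.0011, 0.0438, np.float64(-0.0017)]
```

Emit:
play_rows(
  translation=[
    [-0.0003,-0.001,0.015],
    [-0.0003,-0.001,0.028],
    [-0.0003,-0.001,0.036],
    [-0.0003,-0.001,0.038],
    [-0.0003,-0.001,0.038],
  ],
  rotation=[
    [0,0,-0.0015],
    [0,0,-0.0015],
    [0,0,-0.0015],
    [0,0,-0.0015],
    [0,0,-0.0015],
  ],
  gripper=[1,1,1,1,1],
)

```text
time_s: 19.15
eef_pos: [522.4, 79.5, -13.3]
ee_rot: [-0.0, 0.974, 0.225, 0.0]
force: [-0.2, -0.0, -0.6]
grip_width: 0.148
grip_force: 34.6
```

Run:
```python
from h import *
print(tool()[0], plan([*bpt(70,0)[:2],-18.8],-1.1173))
```

```text
[522.41694896  79.53527008 -13.2998424 ] [0.0001, 0.0007, 0.0055, np.float64(0.0013)]
```

Emit:
play_rows(
  translation=[
    [0,0.0006,0.002],
    [0,0.0006,0.004],
    [0,0.0006,0.005],
    [0,0.0006,0.0058],
    [0,0.0006,0.0058],
    [0,0.0006,0.0058],
  ],
  rotation=[
    [0,0,0.001],
    [0,0,0.001],
    [0,0,0.001],
    [0,0,0.001],
    [0,0,0.001],
    [0,0,0.001],
  ],
  gripper=[1,1,1,1,1,1],
)

```text
time_s: 19.9
eef_pos: [522.6, 79.0, -19.1]
ee_rot: [0.0, 0.974, 0.225, 0.0]
force: [-0.1, -0.4, 0.5]
grip_width: 0.148
grip_force: 34.8
```

Run:
```python
from h import *
print(tool()[0], plan([*bpt(70,0)[:2],-19.5],-1.1173))
```

```text
[522.59268819  78.96125023 -19.08158055] [0.0001, 0.0001, 0.0004, np.float64(0.0003)]
```

Emit:
play_rows(
  translation=[
    [0,0,0.0005],
    [0,0,0.0005],
    [0,0,0.0005],
    [0,0,0.0005],
    [0,0,0.0005],
    [0,0,0.0005],
    [0,0,-0.02],
    [0,0,-0.06],
    [0,0,-0.12],
    [0,0,-0.13],
  ],
  rotation=[
    [0,0,0],
    [0,0,0],
    [0,0,0],
    [0,0,0],
    [0,0,0],
    [0,0,0],
    [0,0,0],
    [0,0,0],
    [0,0,0],
    [0,0,0],
  ],
  gripper=[1,0.1,0.1,0.1,0.1,0.1,0.1,0.1,-0.3,-0.3],
)

```text
time_s: 21.15
eef_pos: [524.4, 78.9, 114.7]
ee_rot: [0.001, 0.974, 0.225, 0.003]
force: [0.2, -0.2, -1.4]
grip_width: 0.654
grip_force: 0.0
```

Emit:
play_rows(
  translation=[
    [0,0,0],
    [0,0,0],
  ],
  rotation=[
    [0,0,0],
    [0,0,0],
  ],
  gripper=[-0.3,-0.3],
)

```text
time_s: 21.4
eef_pos: [521.8, 79.0, 109.3]
ee_rot: [-0.0, 0.974, 0.225, -0.001]
force: [-0.5, 0.2, -0.3]
grip_width: 0.652
grip_force: 0.0
```

Run:
```python
from h import *
print(tool()[0]); v=shot("wrist"); save(v,"w9"); np.save("w9.npy",v,allow_pickle=True)
for x in (-10,70):
    for hi,sm in((17,120),(16,125)): print(onboard(v,proj(v,[bpt(x,0,15)])[0],hi=hi,smin=sm))
print(plan([397,-283,140],0));
```

```text
[521.76552422  78.98755749 109.31016264]
(array([-7.47, -3.96]), 'yaw err deg', np.float64(-0.06), array([0.16, 0.06]), np.float32(160.8), np.float64(16.9))
(array([-7.48, -3.57]), 'yaw err deg', np.float64(-0.06), array([ 0.03, -0.09]), np.float32(160.1), np.float64(16.3))
(array([ 7.053e+01, -1.000e-02]), 'yaw err deg', np.float64(0.11), array([0.22, 0.83]), np.float32(99.6), np.float64(12.4))
(array([ 7.016e+01, -3.000e-02]), 'yaw err deg', np.float64(-0.01), array([-0.9 ,  0.05]), np.float32(99.6), np.float64(11.7))
[-0.271, 0.2706, -0.0303, np.float64(-1.117)]
```

View pics/w9.png

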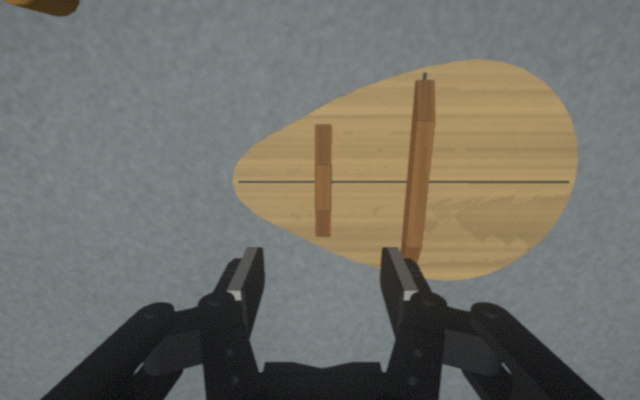

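Both braces are squarely in place: the short one runs (323,125)–(323,236), and the long one is partly hidden by a finger. Next is the patch.

Emit:
play_rows(
  translation=[
    [-0.27,0.27,-0.02],
    [-0.27,0.27,-0.02],
    [-0.27,0.27,-0.02],
    [-0.27,0.27,-0.02],
    [-0.27,0.27,-0.02],
    [-0.27,0.27,-0.02],
    [-0.27,0.27,-0.02],
    [-0.27,0.27,-0.02],
    [-0.27,0.27,-0.02],
    [-0.27,0.27,-0.02],
  ],
  rotation=[
    [0,0,-1.1],
    [0,0,-1.1],
    [0,0,-1.1],
    [0,0,-1.1],
    [0,0,-1.1],
    [0,0,-1.1],
    [0,0,-1.1],
    [0,0,-1.1],
    [0,0,-1.1],
    [0,0,-1.1],
  ],
  gripper=[-0.3,-0.3,-0.3,-0.3,-0.3,-0.3,-0.3,-0.3,-0.3,-0.3],
)

```text
time_s: 22.7
eef_pos: [398.6, -280.9, 130.5]
ee_rot: [-0.001, 0.713, 0.701, 0.0]
force: [-0.1, -0.8, -0.0]
grip_width: 0.65
grip_force: 0.0
```

Emit:
play_rows(
  translation=[
    [0,0,0],
    [0,0,0],
    [0,0,0],
  ],
  rotation=[
    [0,0,0],
    [0,0,0],
    [0,0,0],
  ],
  gripper=[-0.3,-0.3,-0.3],
)

```text
time_s: 23.08
eef_pos: [398.4, -281.9, 130.9]
ee_rot: [0.0, 0.713, 0.701, -0.0]
force: [-0.0, -1.0, -0.3]
grip_width: 0.652
grip_force: 0.0
```

```bash
cat >> h.py <<'E'
def patch(v,near,z):
    H=hsv(v); m=(H[...,0]<=14)&(H[...,1]>100)&(H[...,2]>30)&(H[...,2]<120)
    c=min(blobs(m,100),key=lambda c:np.linalg.norm(c.mean(0)-near))
    r=cv2.minAreaRect(ray(v,c,z)[:,:2].astype(np.float32)); b=cv2.boxPoints(r)
    l=max(b[1]-b[0],b[2]-b[1],key=np.linalg.norm); return np.array(r[0]),np.arctan2(l[1],l[0]),r[1]
E
python3 - <<'E'
from h import *
print(tool()[0]); v=shot("wrist"); save(v,"w10"); np.save("w10.npy",v,allow_pickle=True)
u=proj(v,[[397,-283,10]])[0]; C,a,s=patch(v,u,10); print(u,C,a,s,hsv(v)[int(u[1]),int(u[0])]); print(plan([*C,-22],a+np.pi/2))
E
```

```text
[ 398.40617292 -281.88242382  130.91311756]Traceback (most recent call last):
  File "<stdin>", line 3, in <module>
  File "h.py", line 60, in patch
    c=min(blobs(m,100),key=lambda c:np.linalg.norm(c.mean(0)-near))
ValueError: min() iterable argument is empty
```

View pics/w10.png

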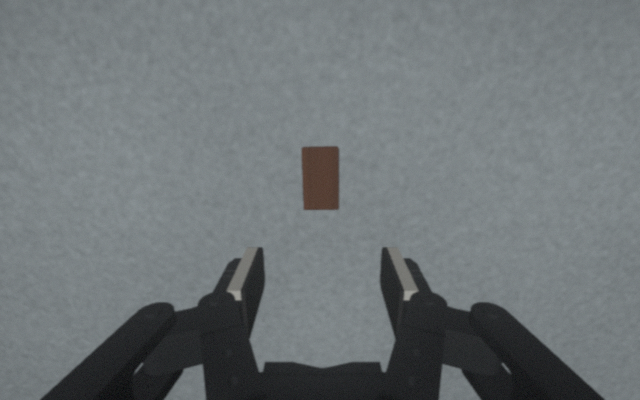

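The patch spans (302,147) to (339,209), well centred. Its saturation is lower than my mask allows, so I'll loosen the threshold.

```bash
python3 - <<'E'
from h import *
v=np.load("w10.npy",allow_pickle=True).item(); H=hsv(v); print(H[178,320],H[100,320],H[150,250])
E
sed -i 's/(H\[...,0\]<=14)&(H\[...,1\]>100)&(H\[...,2\]>30)/(H[...,0]<=14)\&(H[...,1]>70)\&(H[...,2]>30)/' h.py
python3 - <<'E'
from h import *
v=np.load("w10.npy",allow_pickle=True).item()
C,a,s=patch(v,(320,178),10); print(C,a,s); print(plan([*C,-22],a+np.pi/2))
E
```

```text
[ 8 90 85] [ 96  19 133] [ 96  18 139]
[ 396.76852417 -282.51565552] 1.5677234 (58.812259674072266, 31.645448684692383)
[-0.0006, -0.0016, 0.1529, np.float64(-0.0137)]
```

Emit:
play_rows(
  translation=[
    [-0.0006,-0.0016,0.06],
    [-0.0006,-0.0016,0.11],
    [-0.0006,-0.0016,0.14],
    [-0.0006,-0.0016,0.15],
    [-0.0006,-0.0016,0.153],
    [-0.0006,-0.0016,0.155],
    [-0.0006,-0.0016,0.155],
    [-0.0006,-0.0016,0.155],
  ],
  rotation=[
    [0,0,-0.0137],
    [0,0,-0.0137],
    [0,0,-0.0137],
    [0,0,-0.0137],
    [0,0,-0.0137],
    [0,0,-0.0137],
    [0,0,-0.0137],
    [0,0,-0.0137],
  ],
  gripper=[-0.1,-0.1,-0.1,-0.1,-0.1,-0.1,-0.1,-0.1],
)

```text
time_s: 24.12
eef_pos: [396.9, -282.9, -23.6]
ee_rot: [0.001, 0.708, 0.706, -0.0]
force: [0.0, -0.8, 0.4]
grip_width: 0.547
grip_force: 0.0
```

Emit:
play_rows(
  translation=[
    [0,0,0.001],
    [0,0,0.002],
    [0,0,0.003],
    [0,0,0.003],
  ],
  rotation=[
    [0,0,0],
    [0,0,0],
    [0,0,0],
    [0,0,0],
  ],
  gripper=[-0.1,-0.1,-0.1,-0.1],
)

```text
time_s: 24.62
eef_pos: [396.6, -282.6, -27.2]
ee_rot: [-0.0, 0.708, 0.706, 0.0]
force: [1.0, 0.4, -1.0]
grip_width: 0.55
grip_force: 0.0
```

Emit:
play_rows(
  translation=[
    [0,0,0],
    [0,0,0],
    [0,0,0],
    [0,0,0],
    [0,0,0],
  ],
  rotation=[
    [0,0,0],
    [0,0,0],
    [0,0,0],
    [0,0,0],
    [0,0,0],
  ],
  gripper=[1,1,1,1,1],
  force=35,
)

```text
time_s: 25.25
eef_pos: [396.7, -282.7, -26.9]
ee_rot: [0.0, 0.708, 0.706, 0.0]
force: [-0.2, 1.8, 5.4]
grip_width: 0.384
grip_force: 35.3
```

Emit:
play_rows(
  translation=[
    [0,0,0],
    [0,0,-0.02],
    [0,0,-0.05],
    [0,0,-0.09],
    [0,0,-0.09],
    [0,0,-0.09],
  ],
  rotation=[
    [0,0,0],
    [0,0,0],
    [0,0,0],
    [0,0,0],
    [0,0,0],
    [0,0,0],
  ],
  gripper=[1,1,1,1,1,1],
)

```text
time_s: 26.0
eef_pos: [396.3, -282.3, 62.1]
ee_rot: [-0.001, 0.708, 0.706, 0.0]
force: [-0.1, -0.4, -0.7]
grip_width: 0.381
grip_force: 34.9
```

Run:
```python
from h import *
print(tool()[0], plan([*bpt(-80,0)[:2],25],-1.1173), bpt(-80,0))
```

```text
[ 396.32175938 -282.27877459   62.1052944 ] [0.227, 0.1915, 0.0372, np.float64(1.114)] [588.49824112 -55.92423211   5.        ]
```

Emit:
play_rows(
  translation=[
    [0.0325,0.0273,0],
    [0.065,0.0547,0],
    [0.097,0.082,0],
    [0.13,0.1094,0],
    [0.162,0.1367,0],
    [0.19,0.16,0.01],
    [0.227,0.1915,0.025],
    [0.227,0.1915,0.037],
    [0.227,0.1915,0.037],
    [0.227,0.1915,0.037],
  ],
  rotation=[
    [0,0,0.16],
    [0,0,0.32],
    [0,0,0.48],
    [0,0,0.64],
    [0,0,0.8],
    [0,0,0.96],
    [0,0,1.114],
    [0,0,1.114],
    [0,0,1.114],
    [0,0,1.114],
  ],
  gripper=[1,1,1,1,1,1,1,1,1,1],
)

```text
time_s: 27.25
eef_pos: [588.5, -57.2, 26.0]
ee_rot: [-0.0, 0.974, 0.225, -0.0]
force: [-0.1, 0.3, 0.1]
grip_width: 0.384
grip_force: 34.9
```

Emit:
play_rows(
  translation=[
    [0,0,0],
    [0,0,0.01],
    [0,0,0.025],
    [0,0,0.037],
    [0,0,0.037],
  ],
  rotation=[
    [0,0,0],
    [0,0,0],
    [0,0,0],
    [0,0,0],
    [0,0,0],
  ],
  gripper=[1,1,1,1,1],
)

```text
time_s: 27.88
eef_pos: [588.2, -56.1, -12.5]
ee_rot: [-0.001, 0.974, 0.225, -0.001]
force: [0.4, -1.1, -0.1]
grip_width: 0.377
grip_force: 34.9
```

Run:
```python
from h import *
print(tool()[0], plan([*bpt(-80,0)[:2],-21.6],-1.1173))
```

```text
[588.16473277 -56.05675301 -12.52469885] [0.0004, 0.0, 0.0091, np.float64(0.0001)]
```

Emit:
play_rows(
  translation=[
    [0.0003,0,0.003],
    [0.0003,0,0.006],
    [0.0003,0,0.008],
    [0.0003,0,0.009],
    [0.0003,0,0.009],
    [0.0003,0,0.009],
  ],
  rotation=[
    [0,0,0],
    [0,0,0],
    [0,0,0],
    [0,0,0],
    [0,0,0],
    [0,0,0],
  ],
  gripper=[1,1,1,1,1,1],
)

```text
time_s: 28.62
eef_pos: [589.2, -56.2, -20.0]
ee_rot: [0.0, 0.974, 0.225, 0.0]
force: [0.6, 0.1, -0.4]
grip_width: 0.38
grip_force: 34.9
```

Run:
```python
from h import *
print(tool()[0], plan([*bpt(-80,0)[:2],-22],-1.1173))
```

```text
[589.23223575 -56.17008699 -20.02390407] [-0.0006, -0.0005, 0.002, np.float64(0.0)]
```

Emit:
play_rows(
  translation=[
    [-0.0006,-0.0005,0.001],
    [-0.0006,-0.0005,0.0018],
    [-0.0006,-0.0005,0.002],
    [-0.0006,-0.0005,0.002],
    [-0.0006,-0.0005,0.002],
  ],
  rotation=[
    [0,0,0],
    [0,0,0],
    [0,0,0],
    [0,0,0],
    [0,0,0],
  ],
  gripper=[1,1,1,1,1],
)

```text
time_s: 29.25
eef_pos: [588.4, -55.9, -21.9]
ee_rot: [-0.0, 0.974, 0.225, -0.0]
force: [-3.2, 1.4, 5.8]
grip_width: 0.379
grip_force: 35.5
```

Emit:
play_rows(
  translation=[
    [0,0,0],
    [0,0,0],
    [0,0,0],
    [0,0,0],
    [0,0,-0.02],
    [0,0,-0.06],
    [0,0,-0.12],
    [0,0,-0.16],
    [0,0,-0.16],
    [0,0,-0.16],
  ],
  rotation=[
    [0,0,0],
    [0,0,0],
    [0,0,0],
    [0,0,0],
    [0,0,0],
    [0,0,0],
    [0,0,0],
    [0,0,0],
    [0,0,0],
    [0,0,0],
  ],
  gripper=[-0.15,-0.15,-0.15,-0.15,-0.15,-0.15,-0.15,-0.15,-0.15,-0.15],
)

```text
time_s: 30.5
eef_pos: [588.0, -55.9, 137.0]
ee_rot: [-0.0, 0.974, 0.225, -0.001]
force: [0.3, 0.7, 0.3]
grip_width: 0.574
grip_force: 0.0
```

Run:
```python
from h import *
print(tool()[0]); v=shot("wrist"); save(v,"w11"); np.save("w11.npy",v,allow_pickle=True)
for x in (-10,70): print(onboard(v,proj(v,[bpt(x,0,15)])[0],hi=17,smin=120))
u=proj(v,[bpt(-80,0,15)])[0]; C,a,s=patch(v,u,15); print(toboard(C),np.degrees((a-2.0243+np.pi)%np.pi)-90,s)
print(plan([571,329,140],0),plan([571,329,140],-1.1173))
```

```text
[587.97278677 -55.87110773 136.97306557]
(array([-10.93,  -0.03]), 'yaw err deg', np.float64(-0.05), array([ 0.02, -0.01]), np.float32(167.6), np.float64(14.9))
(array([67.01, -0.28]), 'yaw err deg', np.float64(-0.23), array([0.66, 0.4 ]), np.float32(99.3), np.float64(18.3))
[[-79.77476915   0.41869258]] -0.031059265 (58.8350715637207, 32.54462432861328)
[0.1535, -0.3533, -0.0032, np.float64(-1.1173)] [0.1535, -0.3533, -0.0032, np.float64(-0.0)]
```

View pics/w11.png

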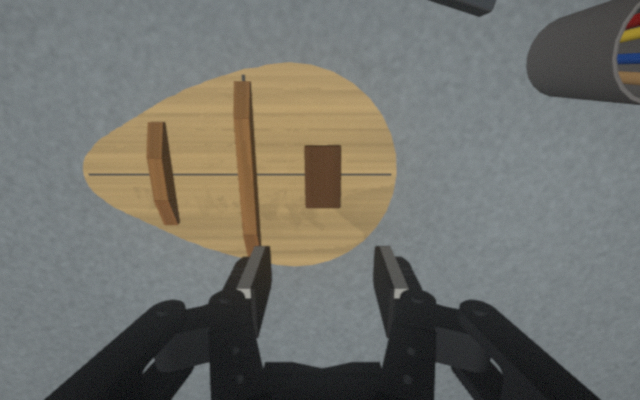

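The wrist view shows the short brace, long brace and patch in place; the patch spans (305,145)–(341,208). Now the weight.

Emit:
play_rows(
  translation=[
    [0.148,-0.348,0],
    [0.148,-0.348,0],
    [0.148,-0.348,0],
    [0.148,-0.348,0],
    [0.148,-0.348,0],
    [0.148,-0.348,0],
    [0.148,-0.348,0],
    [0.148,-0.348,0],
    [0.148,-0.348,0],
    [0.148,-0.348,0],
  ],
  rotation=[
    [0,0,0],
    [0,0,0],
    [0,0,0],
    [0,0,0],
    [0,0,0],
    [0,0,0],
    [0,0,0],
    [0,0,0],
    [0,0,0],
    [0,0,0],
  ],
  gripper=[-0.15,-0.15,-0.15,-0.15,-0.15,-0.15,-0.15,-0.15,-0.15,-0.15],
)

```text
time_s: 31.8
eef_pos: [569.4, 320.6, 137.9]
ee_rot: [0.0, 0.975, 0.224, -0.0]
force: [-0.8, -0.5, 0.4]
grip_width: 0.572
grip_force: 0.0
```

Run:
```python
from h import *
print(tool()[0]); v=shot("wrist"); save(v,"w12"); np.save("w12.npy",v,allow_pickle=True); print(proj(v,[[568,322,z] for z in (0,38,66)]).round())
H=hsv(v); m=(H[...,0]>12)&(H[...,0]<30)&(H[...,1]>120)
for c in blobs(m,200): print(c.mean(0),cv2.boundingRect(c))
```

```text
[569.38067762 320.56946351 137.89299343]
[[320. 174.]
 [320. 185.]
 [320. 195.]]
[508.54961832 293.11450382] (495, 266, 25, 58)
[581.64808362 300.71777003] (553, 236, 54, 134)
[316.78688525 181.63934426] (299, 158, 38, 49)
```

View pics/w12.png

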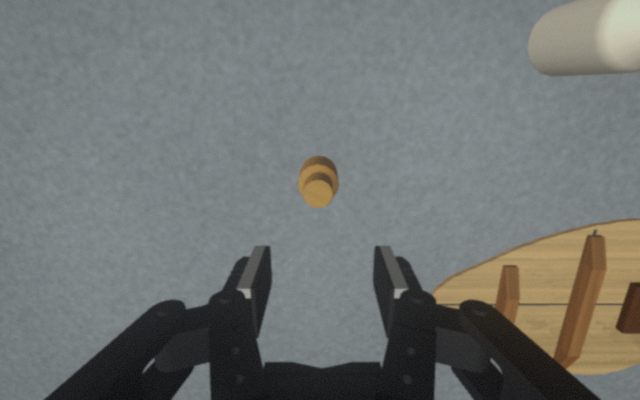

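The weight's top disc is at about (318,191), close to being under the tool.

Run:
```python
from h import *
v=np.load("w12.npy",allow_pickle=True).item(); g=hsv(v)[...,2][175:210,298:340]
m=(hsv(v)[...,2]>150)&(hsv(v)[...,1]>120); 
for c in blobs(m,150):
    if abs(c.mean(0)[0]-318)<20: (x,y),r=cv2.minEnclosingCircle(c); print(c.mean(0),x,y,r,cv2.boundingRect(c))
r=ray(v,[[318,191],[318,192],[318,190.5]],66); print(r)
edge=[proj(v,[[r[0][0]+12*np.cos(t),r[0][1]+12*np.sin(t),66] for t in np.linspace(0,6.28,60)])]; e=edge[0]; print(e.min(0),e.max(0))
print(plan([*r[0][:2],20]))
```

```text
[314.12328767 183.10273973] 316.6756896972656 185.6621551513672 20.79257583618164 (299, 165, 33, 42)
[[570.43593664 324.86557531  66.        ]
 [569.69248783 324.50886082  66.        ]
 [570.80710204 325.04366433  66.        ]]
[302.71204647 176.22160907] [333.27664365 205.35269649]
[0.0028, -0.0032, 0.118]
```

Emit:
play_rows(
  translation=[
    [0.002,-0.0032,0.05],
    [0.002,-0.0032,0.09],
    [0.002,-0.0032,0.11],
    [0.002,-0.0032,0.118],
    [0.002,-0.0032,0.118],
    [0.002,-0.0032,0.118],
    [0.002,-0.0032,0.118],
    [0.002,-0.0032,0.118],
    [0.002,-0.0032,0.118],
    [0.002,-0.0032,0.118],
  ],
  rotation=[
    [0,0,0],
    [0,0,0],
    [0,0,0],
    [0,0,0],
    [0,0,0],
    [0,0,0],
    [0,0,0],
    [0,0,0],
    [0,0,0],
    [0,0,0],
  ],
  gripper=[-0.15,-0.15,-0.15,-0.15,-0.15,-0.15,1,1,1,1],
  force=60,
)

```text
time_s: 33.1
eef_pos: [569.9, 325.5, 20.9]
ee_rot: [0.0, 0.974, 0.225, 0.001]
force: [0.0, -1.8, 6.3]
grip_width: 0.255
grip_force: 58.9
```

Emit:
play_rows(
  translation=[
    [0,0,0],
    [0,0,-0.002],
    [0,0,-0.006],
    [0,0,-0.01],
    [0,0,-0.01],
  ],
  rotation=[
    [0,0,0],
    [0,0,0],
    [0,0,0],
    [0,0,0],
    [0,0,0],
  ],
  gripper=[1,1,1,1,1],
)

```text
time_s: 33.72
eef_pos: [569.5, 325.5, 30.1]
ee_rot: [-0.0, 0.974, 0.225, 0.0]
force: [-0.7, 1.1, -5.5]
grip_width: 0.254
grip_force: 58.9
```

Emit:
play_rows(
  translation=[
    [0,0,-0.02],
    [0,0,-0.05],
    [0,0,-0.05],
    [0,0,-0.05],
  ],
  rotation=[
    [0,0,0],
    [0,0,0],
    [0,0,0],
    [0,0,0],
  ],
  gripper=[1,1,1,1],
)

```text
time_s: 34.22
eef_pos: [568.7, 325.2, 78.4]
ee_rot: [0.0, 0.974, 0.225, -0.001]
force: [-0.1, 0.2, -4.8]
grip_width: 0.252
grip_force: 59.4
```

Run:
```python
from h import *
s=ctrl.sense(); print(tool()[0],s["force"],s["grip_width"], plan([*bpt(-79.9,0.2)[:2],60],-1.1173))
```

```text
[568.71591075 325.20197092  78.36501803] [-0.14968286  0.21604758 -4.7681947 ] 0.25154448096601784 [-0.1494, 0.3512, 0.0186, np.float64(0.0)]
```

Emit:
play_rows(
  translation=[
    [-0.01,0.023,0],
    [-0.03,0.07,0],
    [-0.05,0.117,0],
    [-0.07,0.164,0],
    [-0.09,0.211,0],
    [-0.11,0.258,0],
    [-0.13,0.305,0],
    [-0.143,0.336,0.005],
    [-0.1494,0.3512,0.012],
    [-0.1494,0.3512,0.018],
  ],
  rotation=[
    [0,0,0],
    [0,0,0],
    [0,0,0],
    [0,0,0],
    [0,0,0],
    [0,0,0],
    [0,0,0],
    [0,0,0],
    [0,0,0],
    [0,0,0],
  ],
  gripper=[1,1,1,1,1,1,1,1,1,1],
)

```text
time_s: 35.48
eef_pos: [588.5, -55.8, 60.5]
ee_rot: [-0.001, 0.975, 0.224, -0.001]
force: [-0.0, 0.4, -4.6]
grip_width: 0.252
grip_force: 59.6
```

Emit:
play_rows(
  translation=[
    [0,0,0],
    [0,0,0.005],
    [0,0,0.01],
    [0,0,0.014],
    [0,0,0.014],
    [0,0,0.014],
  ],
  rotation=[
    [0,0,0],
    [0,0,0],
    [0,0,0],
    [0,0,0],
    [0,0,0],
    [0,0,0],
  ],
  gripper=[1,1,1,1,1,1],
)

```text
time_s: 36.22
eef_pos: [589.1, -55.7, 48.0]
ee_rot: [0.0, 0.974, 0.225, 0.0]
force: [0.4, 0.8, -4.8]
grip_width: 0.249
grip_force: 59.6
```

Run:
```python
from h import *
s=ctrl.sense(); print(tool()[0],s["force"],s["grip_width"], plan([*bpt(-79.9,0.2)[:2],37],-1.1173))
```

```text
[589.08522867 -55.72833154  48.02843948] [ 0.39851775  0.77118608 -4.8283848 ] 0.24942190977156187 [-0.0008, -0.0002, 0.011, np.float64(-0.0001)]
```

Emit:
play_rows(
  translation=[
    [-0.0006,0,0.003],
    [-0.0006,0,0.006],
    [-0.0006,0,0.008],
    [-0.0006,0,0.0095],
    [-0.0006,0,0.01],
    [-0.0006,0,0.01],
  ],
  rotation=[
    [0,0,0],
    [0,0,0],
    [0,0,0],
    [0,0,0],
    [0,0,0],
    [0,0,0],
  ],
  gripper=[1,1,1,1,1,1],
)

```text
time_s: 36.98
eef_pos: [588.5, -56.0, 37.9]
ee_rot: [0.0, 0.974, 0.225, 0.0]
force: [-1.5, 0.2, -4.8]
grip_width: 0.257
grip_force: 59.6
```

Emit:
play_rows(
  translation=[
    [0,0,0.0004],
    [0,0,0.0008],
    [0,0,0.0012],
    [0,0,0.0012],
  ],
  rotation=[
    [0,0,0],
    [0,0,0],
    [0,0,0],
    [0,0,0],
  ],
  gripper=[1,1,1,1],
)

```text
time_s: 37.48
eef_pos: [588.4, -56.0, 36.7]
ee_rot: [0.0, 0.974, 0.225, -0.0]
force: [-0.3, 0.5, -4.2]
grip_width: 0.252
grip_force: 59.6
```

Emit:
play_rows(
  translation=[
    [0,0,0.0004],
    [0,0,0.0008],
    [0,0,0.0008],
  ],
  rotation=[
    [0,0,0],
    [0,0,0],
    [0,0,0],
  ],
  gripper=[1,1,1],
)

```text
time_s: 37.85
eef_pos: [588.5, -56.0, 36.0]
ee_rot: [0.0, 0.974, 0.225, 0.0]
force: [-0.4, -0.2, -3.9]
grip_width: 0.253
grip_force: 59.7
```

Emit:
play_rows(
  translation=[
    [0,0,0.0004],
    [0,0,0.0007],
    [0,0,0.0007],
  ],
  rotation=[
    [0,0,0],
    [0,0,0],
    [0,0,0],
  ],
  gripper=[1,1,1],
)

```text
time_s: 38.22
eef_pos: [588.8, -56.1, 35.8]
ee_rot: [0.0, 0.974, 0.225, 0.0]
force: [-1.2, -0.4, 4.5]
grip_width: 0.256
grip_force: 60.5
```

Emit:
play_rows(
  translation=[
    [0,0,-0.0003],
    [0,0,-0.0003],
    [0,0,-0.0003],
    [0,0,-0.0003],
    [0,0,-0.0003],
    [0,0,-0.0003],
    [0,0,-0.01],
    [0,0,-0.05],
    [0,0,-0.1],
    [0,0,-0.1],
  ],
  rotation=[
    [0,0,0],
    [0,0,0],
    [0,0,0],
    [0,0,0],
    [0,0,0],
    [0,0,0],
    [0,0,0],
    [0,0,0],
    [0,0,0],
    [0,0,0],
  ],
  gripper=[1,-0.3,-0.3,-0.3,-0.3,-0.3,-0.3,-0.3,-0.3,-0.3],
  force=20,
)

```text
time_s: 39.48
eef_pos: [590.4, -56.4, 139.9]
ee_rot: [0.002, 0.974, 0.225, 0.004]
force: [0.3, 0.1, -0.5]
grip_width: 0.651
grip_force: 0.0
```

Emit:
play_rows(
  translation=[
    [-0.03,0.0,-0.04],
    [-0.06,0,-0.1],
    [-0.06,0,-0.13],
    [-0.06,0,-0.13],
    [-0.06,0,-0.13],
  ],
  rotation=[
    [0,0,0],
    [0,0,0],
    [0,0,0],
    [0,0,0],
    [0,0,0],
  ],
  gripper=[-0.3,-0.3,-0.3,-0.3,-0.3],
)

```text
time_s: 40.1
eef_pos: [534.1, -82.0, 263.9]
ee_rot: [-0.001, 0.974, 0.225, -0.001]
force: [-0.9, -0.4, -0.4]
grip_width: 0.657
grip_force: 0.0
```

Run:
```python
from h import *
print(tool()[0]); v=shot("wrist"); np.save("w13.npy",v,allow_pickle=True); s=shot("side"); 
for x in (-10,70): print(onboard(v,proj(v,[bpt(x,0,15)])[0],hi=17,smin=120))
print(proj(v,[bpt(-80,0,z) for z in (15,53,81)]).round(1),proj(s,[bpt(-80,0,z) for z in (15,53,81)]).round(1))
print(proj(s,[bpt(-80+a,b,15) for a in (-17,17) for b in (-30,30)]).round(1).tolist())
a=cv2.resize(s["img"][135:255,250:380],(433,400)); b=cv2.resize(v["img"][:, 130:450],(360,450))
a=cv2.copyMakeBorder(a,0,50,0,0,cv2.BORDER_CONSTANT); cv2.imwrite("pics/c13.png",np.hstack([a,b])[:,:,::-1])
```

```text
[534.14771828 -82.04870159 263.91727718]
(array([-10.38,   0.42]), 'yaw err deg', np.float64(-0.03), array([ 0.03, -0.23]), np.float32(168.6), np.float64(13.2))
(array([69.31, -0.23]), 'yaw err deg', np.float64(-1.28), array([-2.29, -0.66]), np.float32(97.8), np.float64(13.0))
[[322.8 103.3]
 [322.9 105. ]
 [322.9 106.5]] [[325.5 209.9]
 [325.6 198.5]
 [325.6 189.6]]
[[341.4, 208.3], [319.0, 221.8], [331.7, 198.6], [309.5, 211.5]]
```

View pics/c13.png

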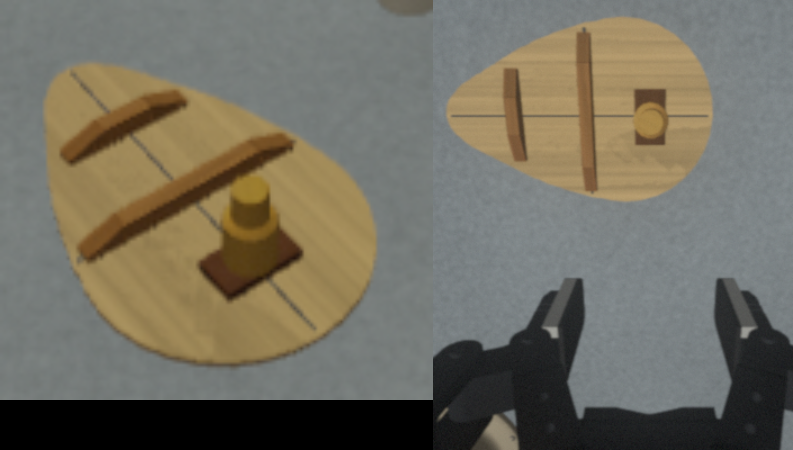

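Run:
```python
from h import *
v=np.load("w13.npy",allow_pickle=True).item(); H=hsv(v)
m=((H[...,0]>12)&(H[...,0]<30)&(H[...,1]>150)).astype(np.uint8)
for c in blobs(m,100):
    (x,y),r=cv2.minEnclosingCircle(c)
    if abs(x-323)<20 and abs(y-105)<20: print(x,y,r,cv2.boundingRect(c),[toboard(ray(v,[[x,y]],z))[0].round(1) for z in (53,66,81)])
e=[proj(v,[bpt(-80+R_*np.cos(t),R_*np.sin(t),z) for R_,z in((18,15),(18,53),(12,81)) for t in np.linspace(0,6.28,60)])]
print("expected bbox",e[0].min(0),e[0].max(0))
d=darkline(v,(30,0),(130,0)); print(d[:,1].mean())
```

```text
expected bbox [306.93816082  88.05039824] [338.76177458 121.25299327]
0.0
```

Run:
```python
from h import *
v=np.load("w13.npy",allow_pickle=True).item(); H=hsv(v)
print(H[95:128:3,324].tolist()); print(H[108,300:346:4].tolist())
for s in (130,140,155):
    m=((H[...,0]>14)&(H[...,1]>s)).astype(np.uint8); m[:,:295]=0; m[:,350:]=0; m[140:]=0
    for c in blobs(m,100): print(s,cv2.boundingRect(c))
```

```text
[[19, 145, 157], [19, 146, 152], [19, 138, 164], [19, 140, 169], [19, 143, 169], [20, 144, 161], [20, 140, 166], [19, 141, 170], [19, 140, 158], [18, 140, 133], [12, 127, 90]]
[[19, 104, 172], [19, 101, 175], [19, 126, 162], [19, 143, 166], [19, 142, 167], [20, 147, 163], [20, 141, 166], [20, 139, 169], [19, 142, 169], [18, 144, 126], [20, 101, 170], [19, 102, 173]]
130 (309, 90, 30, 34)
140 (310, 90, 28, 34)
```

The weight stands upright on the patch, but seems 2–3 mm off centre along the patch. I'll check from nearer.

Emit:
play_rows(
  translation=[
    [0.06,0,0.05],
    [0.06,0,0.1],
    [0.06,0,0.12],
    [0.06,0,0.12],
    [0.06,0,0.12],
    [0.06,0,0.12],
  ],
  rotation=[
    [0,0,0],
    [0,0,0],
    [0,0,0],
    [0,0,0],
    [0,0,0],
    [0,0,0],
  ],
  gripper=[-0.3,-0.3,-0.3,-0.3,-0.3,-0.3],
)

```text
time_s: 40.95
eef_pos: [588.9, -56.2, 146.5]
ee_rot: [0.001, 0.974, 0.225, 0.001]
force: [0.3, -0.3, 0.1]
grip_width: 0.651
grip_force: 0.0
```

Run:
```python
from h import *
print(tool()[0]); v=shot("wrist"); np.save("w14.npy",v,allow_pickle=True); H=hsv(v)
u=proj(v,[bpt(-80,0,40)])[0]; print(u)
def bb(P): e=proj(v,P); return e.min(0).round(1),e.max(0).round(1)
for z,r in ((15,18),(53,18),(81,12)): print(z,bb([bpt(-80+r*np.cos(t),r*np.sin(t),z) for t in np.linspace(0,6.28,60)]))
print("patch",bb([bpt(-80+a,b,15) for a in(-17,17) for b in (-30,30)]), "mm/px", proj(v,[bpt(-80,10,81),bpt(-80,0,81)]).round(1).tolist())
x0,y0=(u-60).astype(int); cr=v["img"][y0:y0+120,x0:x0+120]; print(x0,y0)
cv2.imwrite("pics/c14.png",cv2.resize(cr,(600,600),interpolation=cv2.INTER_CUBIC)[:,:,::-1])
```

```text
[588.88696202 -56.17621383 146.4698421 ]
[321.69737869 182.66082969]
15 (array([302.9, 156.9]), array([340.4, 193.3]))
53 (array([300.5, 166.2]), array([342.9, 206.8]))
81 (array([306.1, 182.5]), array([337.3, 212. ]))
patch (array([303.4, 144.2]), array([339.9, 204.8])) mm/px [[321.7, 209.6], [321.7, 197.5]]
261 122
```

View pics/c14.png

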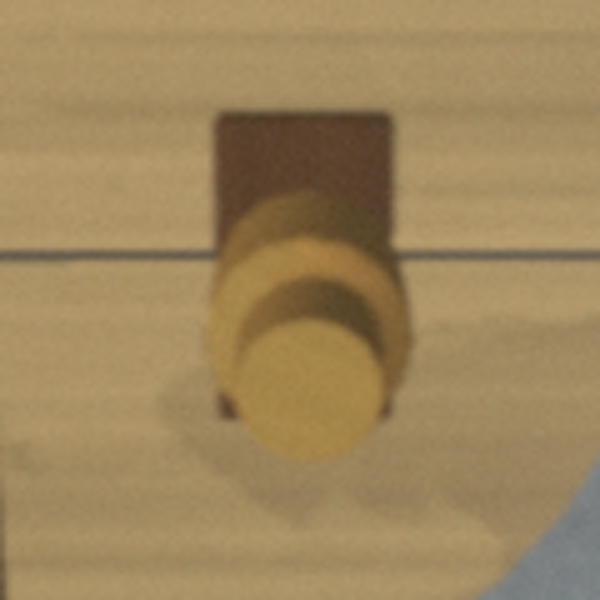

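The close view shows the weight within about 2 mm of the patch's middle and upright, with the patch square on the centre line. I'm handing the job in.

Emit:
play_rows(
  translation=[
    [0,0,-0.05],
    [0,0,-0.1],
    [0,0,-0.1],
    [0,0,-0.1],
  ],
  rotation=[
    [0,0,0],
    [0,0,0],
    [0,0,0],
    [0,0,0],
  ],
  gripper=[-0.3,-0.3,-0.3,-0.3],
)

```text
time_s: 41.5
eef_pos: [588.2, -55.9, 244.8]
ee_rot: [-0.0, 0.974, 0.225, -0.0]
force: [-0.4, -0.1, 0.3]
grip_width: 0.652
grip_force: 0.0
```

```bash
python3 -c "
from rig import ctrl
print(ctrl.finish_job())"
```

```text
the job is handed in; nothing more can be done
None
```

The long brace, short brace and patch were set on the board in order, each within about 1 mm of its mark, with the brass weight upright about 2 mm off the patch's middle; everything was released and the job handed in at about 41.5 s, with no verdict returned.

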